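# Press the snap lid of the storage box shut all round

## Task

The lid of the frosted storage box is on, but two to four of the sections along the sides of its rim still stand up. Press down each section that stands up with the fingertips until it clicks shut, so that all four lie flush with the lid. Do not pinch, lift or push the box away, and leave the soap, balm tin and match box beside it where they are.

Things in the scene. Friction and masses are not known exactly. Their poses are not given: they have to be found in the camera images.
- snap_box: pale frosted plastic box with a grey snap lid, 138 x 188 mm over the rim (short way along its x, long way along its y), lid top 62 mm above the table, 1.1 kg; stands loose. Origin: centre of its underside. Middle and corners of the lid are fixed; mid-side, four 28 mm wide rim sections hinged at their inner edge stand up at the outer edge or lie shut, flush.
- rim_front (a joint): opening angle of the long section on the -x side of the box (120 mm long): 0 = clicked shut, flush; 0.60 = standing up, its outer edge 16 mm proud. Pressing at its point takes 5 N at first, then less; past half way (0.3) it clicks shut by itself and stays, short of that it springs up again.
- rim_front_pad (a point): point to press on the upper face of the long section on the -x side of the box (120 mm long), mid-length, 20 mm outward of its hinge line and 8 mm in from its outer edge; moves with the section: 62 mm above the table when shut, 11 mm higher when standing up. Its x axis points outward, its y axis runs along the rim.
- rim_back (a joint): opening angle of the long section on the +x side of the box (120 mm long): 0 = clicked shut, flush; 0.60 = standing up, its outer edge 16 mm proud. Pressing at its point takes 5 N at first, then less; past half way (0.3) it clicks shut by itself and stays, short of that it springs up again.
- rim_back_pad (a point): point to press on the upper face of the long section on the +x side of the box (120 mm long), mid-length, 20 mm outward of its hinge line and 8 mm in from its outer edge; moves with the section: 62 mm above the table when shut, 11 mm higher when standing up. Its x axis points outward, its y axis runs along the rim.
- rim_left (a joint): opening angle of the short section on the +y side of the box (78 mm long): 0 = clicked shut, flush; 0.60 = standing up, its outer edge 16 mm proud. Pressing at its point takes 5 N at first, then less; past half way (0.3) it clicks shut by itself and stays, short of that it springs up again.
- rim_left_pad (a point): point to press on the upper face of the short section on the +y side of the box (78 mm long), mid-length, 20 mm outward of its hinge line and 8 mm in from its outer edge; moves with the section: 62 mm above the table when shut, 11 mm higher when standing up. Its x axis points outward, its y axis runs along the rim.
- rim_right (a joint): opening angle of the short section on the -y side of the box (78 mm long): 0 = clicked shut, flush; 0.60 = standing up, its outer edge 16 mm proud. Pressing at its point takes 5 N at first, then less; past half way (0.3) it clicks shut by itself and stays, short of that it springs up again.
- rim_right_pad (a point): point to press on the upper face of the short section on the -y side of the box (78 mm long), mid-length, 20 mm outward of its hinge line and 8 mm in from its outer edge; moves with the section: 62 mm above the table when shut, 11 mm higher when standing up. Its x axis points outward, its y axis runs along the rim.
- soap: bystander: paper-banded bar of soap, 53 x 78 x 25 mm, loose on the table beside the box (its +y side). Origin: centre of its underside.
- balm_tin: bystander: round balm tin, 54 mm across, 21 mm high, loose on the table beside the box (its -x side). Origin: centre of its underside.
- match_box: bystander: dark match box, 120 x 50 x 40 mm, loose on the table beside the box (its -y side). Origin: centre of its underside.
Things that resemble listed ones, but are neither listed nor needed, are in the scene too. There is more than one size of the snap_box; the one meant has the size given above.

How it is judged:
At the end, for the whole second after the job is handed in: All four rim sections are clicked shut (opening angle under 0.08 rad); the box stands flat and still on the table within 40 mm of where it was, and soap, balm tin and match box are within 30 mm of where they were (value of joint each of rim_front, rim_back, rim_left, rim_right below 0.08 rad and angle between snap_box's own z axis and vertical below 0.05 rad and height (world z) of snap_box below 0.006 m and distance of snap_box from where it was at the start of the episode below 0.04 m and linear speed of snap_box below 0.02 m/s and distance of each of soap, balm_tin, match_box from where it was at the start of the episode below 0.03 m); the robot touches nothing.
It fails at once if the box is pressed with some part of the arm or gripper other than the fingers (over 3 N) (contact force between the arm and snap_box above 3 N).
It fails at once if the box is lifted (more than 12 mm) or tipped (more than 0.2 rad) (height (world z) of snap_box above 0.012 m or angle between snap_box's own z axis and vertical above 0.2 rad).
It fails at once if the box is pushed more than 40 mm away (distance of snap_box from where it was at the start of the episode above 0.04 m).
It fails at once if a bystander (soap, balm tin, match box) is moved more than 30 mm or lifted more than 12 mm (distance of any of soap, balm_tin, match_box from where it was at the start of the episode above 0.03 m or height (world z) of any of soap, balm_tin, match_box above 0.012 m).
It also fails if it takes over 43 s, if anything falls off the work surface, if the arm or the gripper's body presses on something with over 40 N, if the wrist force passes 120 N, or if a joint passes its speed limit or range.

## Robot

A 7-joint arm with a two-finger parallel gripper is mounted at the origin on a cart in front of the work surface, level with it; the furniture and walls round the work are solid. World frame = base frame: x ahead of the robot, y to its left, z up, the work surface at z = 0. Lengths are in m, angles in rad, forces in N, time in s.
With the tool pointing down it reaches from about 0.375 to 0.925 m from the base axis. Payload 3.1 kg.
Tool frame: the origin (TCP) lies at the very end of the fingers, on their centre line; the grasp point (between the pads) lies 19 mm behind it; z points along the fingers, y is the direction in which the jaws open and shut (so a half turn about z gives the same grasp; the last joint's range is limited). The gripper opens to 85 mm and grips with 20 to 120 N. Pads are 22 mm wide; open, the fingers measure 114 mm over their backs; the gripper's body (76 mm by 85 mm) begins 54 mm behind the grasp point. The pads swing forward as they close: fully open they stand 13 mm farther back than shut.
Start: joints at [1.234, 0.383, 0.044, 1.598, -0.018, 1.161, -0.05], TCP at [0.154, -0.632, 0.231] pointing down, gripper open.
Joint ranges: [-2.61, 2.61], [-0.41, 2.15], [-1.48, 1.57], [0, 2.5], [-1.57, 4.71], [0.05, 1.97], [-2.85, 2.85]. Speed limits (rad/s): [2.79, 2.79, 3.14, 3.14, 3.14, 3.14, 3.14].

## Interface

Orientations are given as a rotation vector (axis times angle).
In Python, from cell import * gives the robot as it stands. The module is installed in compiled form; this text tells all that it offers.
- The arm moves only by the tool send_rows, never from a script. Its argument "targets" is a list of rows, each an object of numbers: "dx", "dy", "dz": the shift along the tool's x, y, z in m; "ax", "ay", "az": the turn, a rotation vector about the tool's x, y, z in rad. A call has exactly 10 rows; each row is the pose to reach, as a shift and turn from the pose commanded when the call began, along the tool's axes at that moment; what a row does not reach only later rows make up. A row lasts 1/8 s, in which the tool goes at most 62.5 mm and 10.7 degrees, less where a joint would pass 70% of its speed; a pose out of reach is approached as far as the arm can. A call with a gripper value outside its range is refused whole. "fingers" is the opening, from 0 (shut) to 1 (fully open), set as the call begins (left out, the last holds). The fingers move at their own pace and stop on an object; "newtons" is the grip in N (left out, the last holds). Time passes only in rows, so rows that repeat a pose let the fingers close, or fill a call up. It gives the time, the measured TCP pose, the force and the opening at its end, in the units of the state.
- get_state(): the state, without advancing time (a new reading comes with each control period).
- get_image(name): name is "scene" or "top" or "wrist"; returns the picture (384x512x3 uint8, red, green, blue); there is no depth.
- camera_info(name): a dict with "fx", "fy", "cx", "cy" (pixels), "world_to_cam" (4x4, takes a point from world to camera coordinates); the wrist camera has in their place "T_tool_cam" (4x4, takes a point from camera to tool coordinates, whose origin is the TCP and whose axes are the flange's). Camera axes: x right, y down, z forward; pixel columns grow to the right and rows downward; lengths in m; the calibration is good to about 2 mm. The wrist camera is an equidistant fisheye: a pixel r from the principal point sees the ray r / f radians off the axis. A picture is of the moment at which its call begins: read the wrist's pose just before it. camera_info takes no time and is no camera call.
- sign_off(): hands the job in, once; it reports no verdict.
Trained networks look in the newest picture that a camera, given by its name, has taken for a name from the list of things; names that differ only in an ending like _2 or _b are one class to them, and where a whole thing is asked for, a point or a joint stands for the part that bears it (a point fixed in the world has none). Each returns a list of dicts, best first, with "confidence" (0 to 1); they miss things now and then, are a little off and sometimes report something else, mostly with a low value. They report only what shows in the picture. A call takes as long as a camera call. They do not tell look-alikes from the thing itself.
- cut_out(label, camera): "pixels" (384x512 bool, what is visible of it) and "rect" ([left, top, right, bottom] in pixels, round what is visible of it).
The state is a dict: "t": time; "q": joint angles; "dq": joint speeds; "joint_torque": joint torques, N m; "eef_pos": TCP position; "tool_rot": TCP orientation; "wrist_force": force on the tool from outside, world axes, zero at the start; "moment": the same for the moment, N m; "grip_width": finger opening in m.
Only numpy, scipy, OpenCV 4.12 (cv2) and the standard library are available. Lean on these libraries where they do the work, as an engineer would, in place of code of your own. Each camera call takes 0.05 s, during which the arm holds its last target. There are 200 camera calls.

## Working session

There is one attempt and no reset: what is moved stays moved. The work goes in short steps, Python scripts to look and compute and a tool call to move; the robot and the scene stay as the last step left them, time stands still between calls to the robot, and variables do not carry over. Pictures are saved under pics/ and viewed, about 8 in all and at most 12, crops included, and the job is handed in when it is done.

Besides the shell and the picture viewer there is one more tool, called after "Emit:" in YAML: its name, and indented under it one key for each argument. send_rows: Moves the arm, as the interface text tells. Its arguments: {"type":"object","properties":{"targets":{"type":"array","items":{"type":"object","properties":{"dx":{"type":"number"},"dy":{"type":"number"},"dz":{"type":"number"},"ax":{"type":"number"},"ay":{"type":"number"},"az":{"type":"number"}}}},"fingers":{"type":"number"},"newtons":{"type":"number"}},"required":["targets"]}

```bash
mkdir -p pics; python3 - <<'E'
from cell import *
import cv2,numpy as np
s=get_state();print(s)
a=get_image("top");b=get_image("scene")
cv2.imwrite("pics/a.png",np.hstack([a,b])[:,:,::-1][:, :])
cv2.imwrite("pics/top.png",cv2.resize(a,(800,600),interpolation=cv2.INTER_CUBIC)[:,:,::-1])
cv2.imwrite("pics/scene.png",cv2.resize(b,(800,600),interpolation=cv2.INTER_CUBIC)[:,:,::-1])
for c in("top","scene"):
  print(c,camera_info(c))
  for l in("snap_box","soap","balm_tin","match_box"):
    for d in cut_out(l,c): print(l,d["confidence"],d["rect"],d["pixels"].sum())
print(camera_info("wrist"))
E
```

```text
{'t': 0.0, 'q': array([ 1.23419544,  0.3838421 ,  0.04381757,  1.59957416, -0.0179154 ,
        1.16119279, -0.04987777]), 'dq': array([ 0.00137341, -0.00115595, -0.00035315,  0.00171914, -0.0003678 ,
        0.00070836,  0.00085645]), 'joint_torque': array([ 5.79878520e-05, -4.33464146e+01,  1.02480825e+00, -2.49514729e+01,
        1.05853789e-02,  1.14338624e-02, -1.50942861e-05]), 'eef_pos': array([ 0.15353578, -0.63063822,  0.22988223]), 'tool_rot': array([-3.11663448e+00, -3.74081623e-01,  6.78704306e-04]), 'wrist_force': array([ 0.46046474, -0.56462174, -0.16700771]), 'moment': array([ 0.0012767 ,  0.03359325, -0.0471925 ]), 'grip_width': 0.08532962001950176}
top {'fx': 457.8241343116539, 'fy': 457.8241343116539, 'cx': 266.02170339951186, 'cy': 191.055924539227, 'world_to_cam': array([[-0.01872798, -0.9997219 , -0.01433107,  0.0188614 ],
       [-0.98063223,  0.02116157, -0.19471162,  0.58667941],
       [ 0.19496074,  0.01040695, -0.98075583,  1.05854251],
       [ 0.        ,  0.        ,  0.        ,  1.        ]])}
snap_box 0.84 [155.8, 109.2, 217.6, 163.9] 2023
snap_box 0.
[... 728 characters left out ...]
7.5] 1689
snap_box 0.61 [317.9, 173.7, 369.2, 204.5] 1187
soap 0.87 [210.8, 228.4, 249.6, 260.4] 683
balm_tin 0.67 [253.0, 176.1, 293.0, 182.7] 262
balm_tin 0.6 [293.5, 209.3, 311.5, 226.3] 280
match_box 0.79 [255.3, 175.3, 293.0, 185.9] 269
{'fx': 297.3186396354542, 'fy': 297.3186396354542, 'cx': 255.93553933569135, 'cy': 190.09677815407514, 'T_tool_cam': array([[-1.37911430e-03, -9.63855329e-01, -2.66422600e-01,
         6.67003354e-02],
       [ 9.99998988e-01, -1.42219611e-03, -3.12345798e-05,
         7.17952022e-04],
       [-3.48799570e-04, -2.66422374e-01,  9.63856316e-01,
        -1.43355304e-01],
       [ 0.00000000e+00,  0.00000000e+00,  0.00000000e+00,
         1.00000000e+00]])}
```

View pics/top.png

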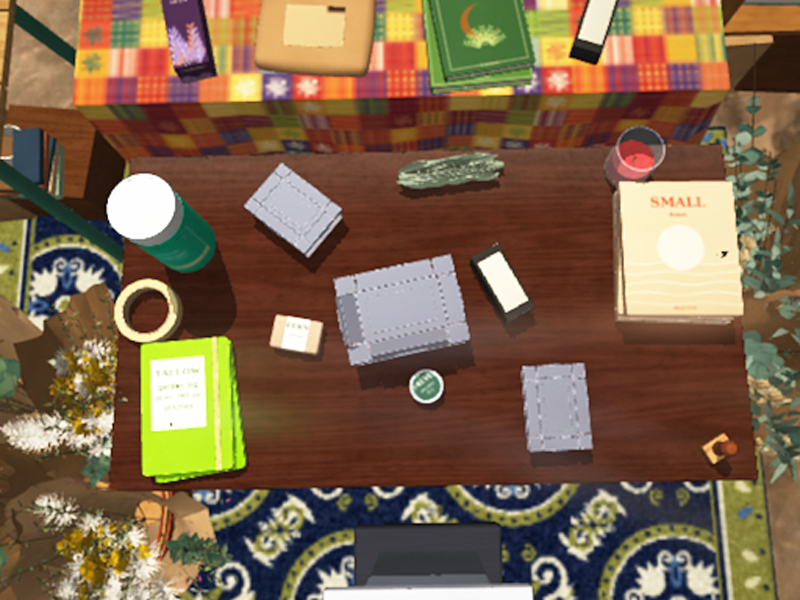

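View pics/scene.png

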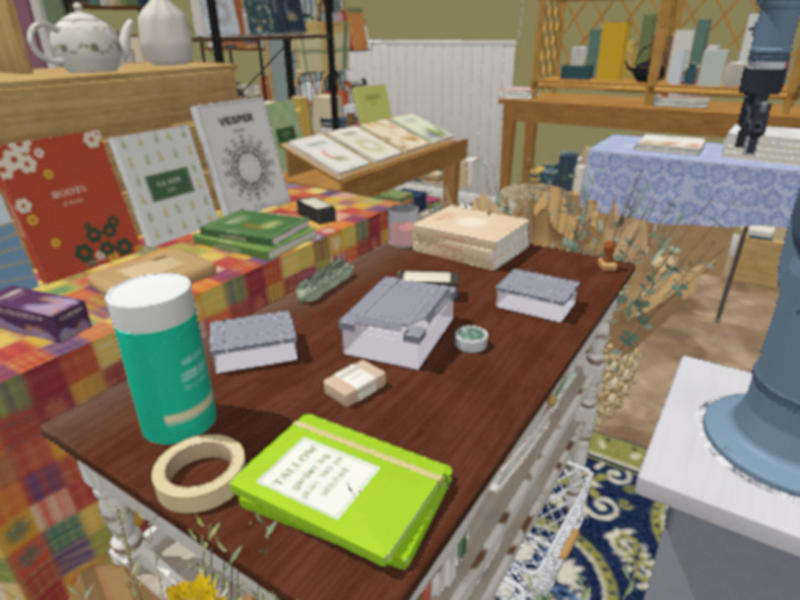

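Candidate boxes (in the 800x600 top picture): (295,208), (402,310) and (557,408). The middle one is clearly the largest, and it has the soap, tin and match box around it. I'll confirm its size and view an enlarged crop.

```bash
cat > h.py <<'E'
from cell import *
import cv2,numpy as np
from scipy.spatial.transform import Rotation as R
def ray(c,px,z):
    i=camera_info(c);W=i["world_to_cam"];Rm,t=W[:3,:3],W[:3,3]
    px=np.atleast_2d(px).astype(float)
    d=np.c_[(px[:,0]-i["cx"])/i["fx"],(px[:,1]-i["cy"])/i["fy"],np.ones(len(px))]@Rm
    o=-Rm.T@t
    return o+d*((z-o[2])/d[:,2])[:,None]
def proj(c,P):
    i=camera_info(c);W=i["world_to_cam"];P=np.atleast_2d(P)@W[:3,:3].T+W[:3,3]
    return np.c_[P[:,0]/P[:,2]*i["fx"]+i["cx"],P[:,1]/P[:,2]*i["fy"]+i["cy"]]
def projw(P,pos,rot):
    i=camera_info("wrist");T=i["T_tool_cam"]
    p=(np.atleast_2d(P)-pos)@R.from_rotvec(rot).as_matrix()
    p=(p-T[:3,3])@T[:3,:3]
    rr=np.hypot(p[:,0],p[:,1]);th=np.arctan2(rr,p[:,2])
    return np.c_[p[:,0]/rr*th*i["fx"]+i["cx"],p[:,1]/rr*th*i["fy"]+i["cy"]]
def box(x,y,a,hx=.069,hy=.094,z=.062):
    L=np.array([[hx,hy],[-hx,hy],[-hx,-hy],[hx,-hy]])
    c,s=np.cos(a),np.sin(a)
    return np.c_[L@np.array([[c,s],[-s,c]])+[x,y],np.full(4,z)]
E
python3 - <<'E'
from h import *
a=get_image("top");b=get_image("scene")
for d in cut_out("snap_box","top"):
    m=d["pixels"];v,u=np.nonzero(m)
    r=cv2.minAreaRect((ray("top",np.c_[u,v],.062)[:,:2]*1000).astype(np.float32));print(d["confidence"],d["rect"],r)
    if abs(np.mean(d["rect"][0::2])-258)<15: M=m;rr=r
for l in("soap","balm_tin","match_box"):
  for d in cut_out(l,"top"):
    v,u=np.nonzero(d["pixels"]);print(l,ray("top",[u.mean(),v.mean()],.02)[0])
x0,y0,w,h=195,150,125,94
k=6.4
c=cv2.resize(a[y0:y0+h,x0:x0+w],None,fx=k,fy=k,interpolation=cv2.INTER_CUBIC)[:,:,::-1].copy()
cs,_=cv2.findContours(cv2.resize(M[y0:y0+h,x0:x0+w].astype(np.uint8),None,fx=k,fy=k,interpolation=0),0,2)
cv2.drawContours(c,cs,-1,(0,255,0),1)
cv2.imwrite("pics/crop1.png",c[:600])
E
```

```text
0.75 [156.1, 106.1, 217.6, 164.6] ((734.5101928710938, 197.18310546875), (138.12933349609375, 97.08363342285156), 50.02492141723633)
0.67 [336.1, 233.7, 378.5, 288.7] ((414.943359375, -201.42347717285156), (130.84359741210938, 97.96900939941406), 1.8143997192382812)
soap [0.53935181 0.19696928 0.02      ]
soap [ 0.59293581 -0.05188505  0.02      ]
balm_tin [ 0.4534128  -0.00681697  0.02      ]
match_box [ 0.61574189 -0.13179417  0.02      ]Traceback (most recent call last):
  File "<stdin>", line 13, in <module>
NameError: name 'M' is not defined. Did you mean: 'm'?
```

```bash
python3 - <<'E'
from h import *
a=get_image("top")
P=ray("top",np.array([[334,275],[450,256],[468,345],[350,362]])*.64,.062);print(P)
print(cv2.minAreaRect((P[:,:2]*1000).astype(np.float32)))
x0,y0,w,h=195,150,125,94
for d in cut_out("snap_box","top"):
    v,u=np.nonzero(d["pixels"])
    print(d["confidence"],d["rect"],cv2.minAreaRect((ray("top",np.c_[u,v],.062)[:,:2]*1000).astype(np.float32)))
c=cv2.resize(a[y0:y0+h,x0:x0+w],None,fx=6.4,fy=6.4,interpolation=cv2.INTER_CUBIC)[:,:,::-1].copy()
ce=P.mean(0)
for t,col in((.20,(0,0,255)),):
  q=(proj("top",box(ce[0],ce[1],t))-[x0,y0]+.5)*6.4
  cv2.polylines(c,[q.astype(np.int32)],True,col,1)
cv2.imwrite("pics/crop1.png",c[:600])
E
```

```text
[[ 0.62645557  0.13427327  0.062     ]
 [ 0.65308575 -0.04825711  0.062     ]
 [ 0.51174303 -0.0718791   0.062     ]
 [ 0.4892989   0.10927773  0.062     ]]
((569.0993041992188, 31.19707489013672), (143.27227783203125, 187.43215942382812), 8.300579071044922)
0.91 [334.5, 232.7, 377.6, 290.1] ((415.82806396484375, -202.71775817871094), (132.7416229248047, 100.67491912841797), 0.6449378132820129)
0.61 [211.6, 165.0, 302.6, 231.5] ((568.1218872070312, 30.9273681640625), (142.47129821777344, 196.94175720214844), 11.23743724822998)
```

View pics/crop1.png

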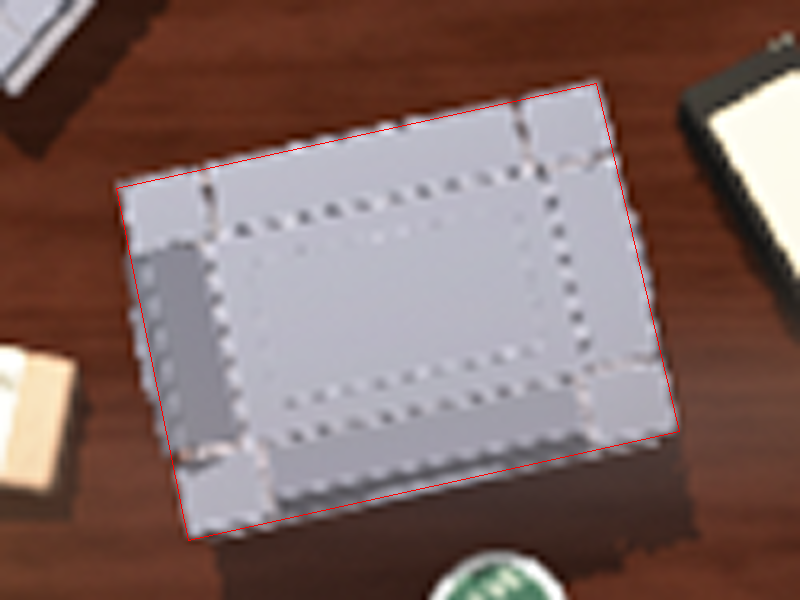

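The middle box at (402,310) matches: the 138x188 mm outline fits its lid exactly, while the other two measure about 98x135 mm. In the crop, +y (left, px 190,350) and -x (front, px 430,460) stand up (dark faces). The back and right sections share the lid's shade, so they're flush.

```bash
cat >> h.py <<'E'
def shift(*P):
    s=get_state();M=R.from_rotvec(s["tool_rot"]).as_matrix()
    print(s["t"],s["eef_pos"],"tool x,y",M[:,0].round(3),M[:,1].round(3))
    for p in P: print(p,((np.array(p)-s["eef_pos"])@M).round(4))
E
python3 - <<'E'
from h import *
shift((.33,-.30,.2),(.51,.019,.14))
E
```

```text
0.9 [ 0.15377936 -0.63156614  0.23127125] tool x,y [0.972 0.237 0.   ] [ 0.237 -0.972 -0.   ]
(0.33, -0.3, 0.2) [ 0.2497 -0.2805  0.0313]
(0.51, 0.019, 0.14) [ 0.5    -0.5478  0.0913]
```

Emit:
send_rows:
  targets:
    - {"dx": 0.03,"dy": -0.033,"dz": 0.0}
    - {"dx": 0.07,"dy": -0.077,"dz": 0.01}
    - {"dx": 0.11,"dy": -0.12,"dz": 0.015}
    - {"dx": 0.15,"dy": -0.165,"dz": 0.02}
    - {"dx": 0.19,"dy": -0.208,"dz": 0.025}
    - {"dx": 0.23,"dy": -0.252,"dz": 0.03}
    - {"dx": 0.27,"dy": -0.296,"dz": 0.035}
    - {"dx": 0.31,"dy": -0.34,"dz": 0.04}
    - {"dx": 0.35,"dy": -0.383,"dz": 0.05}
    - {"dx": 0.39,"dy": -0.427,"dz": 0.06}
  fingers: 0
  newtons: 40

```text
invalid input at $.targets[0]: expected keys dx, dy, dz, ax, ay, az
```

Emit:
send_rows:
  targets:
    - {"dx": 0.04,"dy": -0.044,"dz": 0.01}
    - {"dx": 0.08,"dy": -0.088,"dz": 0.015}
    - {"dx": 0.1,"dy": -0.11,"dz": 0.02}
    - {"dx": 0.11,"dy": -0.121,"dz": 0.03}
    - {"dx": 0.11,"dy": -0.121,"dz": 0.03}
    - {"dx": 0.11,"dy": -0.121,"dz": 0.03}
    - {"dx": 0.11,"dy": -0.121,"dz": 0.03}
    - {"dx": 0.11,"dy": -0.121,"dz": 0.03}
    - {"dx": 0.11,"dy": -0.121,"dz": 0.03}
    - {"dx": 0.11,"dy": -0.121,"dz": 0.03}

```text
invalid input at $.targets[0]: expected keys dx, dy, dz, ax, ay, az
```

```bash
python3 - <<'E'
from h import *
s=get_state();im=get_image("wrist");print(s)
bc=(.570,.031,.20)
c=cv2.resize(im,(800,600),interpolation=cv2.INTER_CUBIC)[:,:,::-1].copy()
cv2.polylines(c,[(projw(box(*bc),s["eef_pos"],s["tool_rot"])*1.5625).astype(np.int32)],True,(0,0,255),1)
cv2.imwrite("pics/w1.png",c)
shift((.513,.0194,.09),(.513,.0194,.061),(.5532,.1125,.09))
E
```

```text
{'t': 0.9, 'q': array([ 1.23418812,  0.38291922,  0.04390981,  1.59786913, -0.01791487,
        1.16119613, -0.04991426]), 'dq': array([ 1.03881666e-03, -1.09346704e-03, -8.07930477e-04,  1.27200370e-03,
        2.53527706e-04, -4.60850975e-05, -2.10108271e-03]), 'joint_torque': array([-1.66414079e-04, -4.33432245e+01,  1.02301754e+00, -2.49925768e+01,
        1.05333395e-02,  1.65458736e-03, -4.54270776e-06]), 'eef_pos': array([ 0.15377936, -0.63156614,  0.23127125]), 'tool_rot': array([-3.11921607e+00, -3.74254642e-01, -4.87037044e-05]), 'wrist_force': array([-0.75245884,  0.05554616, -0.28726677]), 'moment': array([0.00991132, 0.027405  , 0.00096154]), 'grip_width': 0.08516347077596433}
0.95 [ 0.15375674 -0.63156119  0.23129389] tool x,y [0.972 0.237 0.   ] [ 0.237 -0.972  0.   ]
(0.513, 0.0194, 0.09) [ 0.503  -0.5475  0.1413]
(0.513, 0.0194, 0.061) [ 0.503  -0.5475  0.1703]
(0.5532, 0.1125, 0.09) [ 0.5641 -0.6285  0.1413]
```

View pics/w1.png

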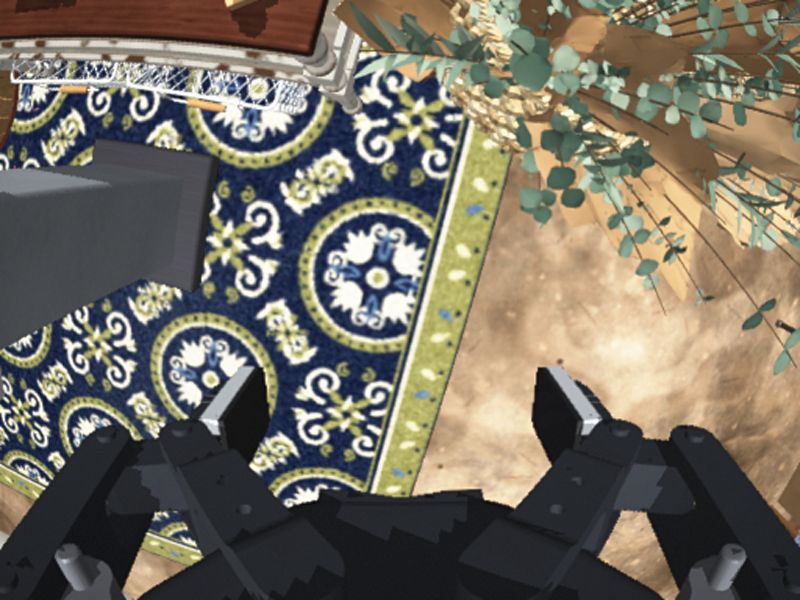

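The call was refused because every row needs all six keys; that wrist picture shows only the floor beside the table. I'm resending the move.

Emit:
send_rows:
  targets:
    - {"dx": 0.03,"dy": -0.033,"dz": 0.0,"ax": 0,"ay": 0,"az": 0}
    - {"dx": 0.07,"dy": -0.077,"dz": 0.01,"ax": 0,"ay": 0,"az": 0}
    - {"dx": 0.11,"dy": -0.12,"dz": 0.015,"ax": 0,"ay": 0,"az": 0.01}
    - {"dx": 0.15,"dy": -0.165,"dz": 0.02,"ax": 0,"ay": 0,"az": 0.02}
    - {"dx": 0.19,"dy": -0.208,"dz": 0.025,"ax": 0,"ay": 0,"az": 0.03}
    - {"dx": 0.23,"dy": -0.252,"dz": 0.03,"ax": 0,"ay": 0,"az": 0.04}
    - {"dx": 0.27,"dy": -0.296,"dz": 0.035,"ax": 0,"ay": 0,"az": 0.04}
    - {"dx": 0.31,"dy": -0.34,"dz": 0.04,"ax": 0,"ay": 0,"az": 0.04}
    - {"dx": 0.35,"dy": -0.383,"dz": 0.05,"ax": 0,"ay": 0,"az": 0.04}
    - {"dx": 0.39,"dy": -0.427,"dz": 0.06,"ax": 0,"ay": 0,"az": 0.04}
  fingers: 0
  newtons: 40

```text
t: 2.2
eef_pos: [0.4328, -0.1231, 0.1717]
tool_rot: [3.125, 0.311, 0.003]
wrist_force: [1.3, -0.3, -0.6]
grip_width: 0.0002
```

Emit:
send_rows:
  targets:
    - {"dx": 0.04,"dy": -0.044,"dz": 0.01,"ax": 0,"ay": 0,"az": 0}
    - {"dx": 0.08,"dy": -0.088,"dz": 0.015,"ax": 0,"ay": 0,"az": 0}
    - {"dx": 0.1,"dy": -0.11,"dz": 0.02,"ax": 0,"ay": 0,"az": 0}
    - {"dx": 0.11,"dy": -0.121,"dz": 0.03,"ax": 0,"ay": 0,"az": 0}
    - {"dx": 0.11,"dy": -0.121,"dz": 0.03,"ax": 0,"ay": 0,"az": 0}
    - {"dx": 0.11,"dy": -0.121,"dz": 0.03,"ax": 0,"ay": 0,"az": 0}
    - {"dx": 0.11,"dy": -0.121,"dz": 0.03,"ax": 0,"ay": 0,"az": 0}
    - {"dx": 0.11,"dy": -0.121,"dz": 0.03,"ax": 0,"ay": 0,"az": 0}
    - {"dx": 0.11,"dy": -0.121,"dz": 0.03,"ax": 0,"ay": 0,"az": 0}
    - {"dx": 0.11,"dy": -0.121,"dz": 0.03,"ax": 0,"ay": 0,"az": 0}

```text
t: 3.45
eef_pos: [0.5156, 0.0157, 0.1414]
tool_rot: [3.126, 0.311, 0.0]
wrist_force: [-0.6, -0.2, -0.5]
grip_width: 0.0003
```

```bash
python3 - <<'E'
from h import *
s=get_state();im=get_image("wrist");print(s)
bc=(.570,.031,.20)
c=cv2.resize(im,(800,600),interpolation=cv2.INTER_CUBIC)[:,:,::-1].copy()
cv2.polylines(c,[(projw(box(*bc),s["eef_pos"],s["tool_rot"])*1.5625).astype(np.int32)],True,(0,0,255),1)
cv2.imwrite("pics/w2.png",c)
shift((.513,.0194,.09),(.513,.0194,.061),(.5532,.1125,.09))
E
```

```text
{'t': 3.45, 'q': array([ 0.34950416,  0.28157272, -0.51699392,  1.97734426,  0.17299043,
        0.92498094, -1.62740449]), 'dq': array([-2.89916279e-03,  1.81314384e-03, -3.73817297e-04,  1.00138638e-03,
        4.30420217e-05, -5.58995307e-04,  2.60772247e-04]), 'joint_torque': array([ 4.79207234e-02, -3.23898590e+01, -3.03618170e+00, -2.14416146e+01,
        1.20725154e-02,  2.15164218e-03,  3.13626397e-04]), 'eef_pos': array([0.51560468, 0.01574696, 0.14139435]), 'tool_rot': array([3.12600843e+00, 3.11367611e-01, 2.63309979e-04]), 'wrist_force': array([-0.60653746, -0.18181155, -0.45748325]), 'moment': array([ 0.0326805 , -0.01287914,  0.00163281]), 'grip_width': 0.00026881432408173045}
3.5 [0.51560151 0.01582554 0.1413585 ] tool x,y [0.98  0.197 0.   ] [ 0.197 -0.98   0.   ]
(0.513, 0.0194, 0.09) [-0.0019 -0.004   0.0514]
(0.513, 0.0194, 0.061) [-0.0019 -0.004   0.0804]
(0.5532, 0.1125, 0.09) [ 0.0559 -0.0874  0.0514]
```

View pics/w2.png

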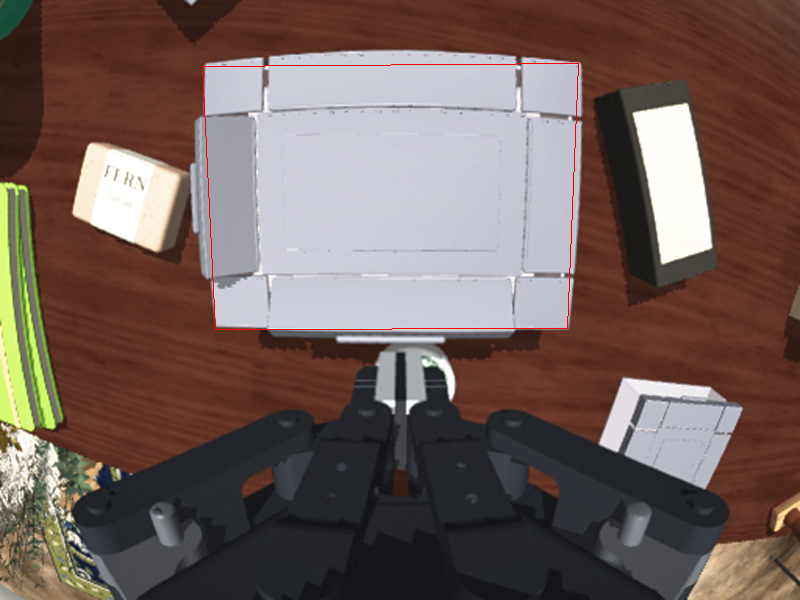

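```bash
cat >> h.py <<'E'
BC=(.570,.031,.20)
def sec(name,ang):
    hh,L,ax={"front":(.041,.06,(-1,0)),"back":(.041,.06,(1,0)),"left":(.066,.039,(0,1)),"right":(.066,.039,(0,-1))}[name]
    t=np.linspace(-L,L,15);o=np.array(ax);s=np.array([-o[1],o[0]])
    r=hh+.028*np.cos(ang);z=.062+.028*np.sin(ang)
    rows=[(o*r+s*k,z) for k in t]; rows=[(o*hh-s*L,.062)][:0]+[(o*hh+s*-L,.062)]+rows+[(o*hh+s*L,.062)]
    c,q=np.cos(BC[2]),np.sin(BC[2]);M=np.array([[c,-q],[q,c]])
    return np.array([np.r_[M@p+BC[:2],z] for p,z in rows])
def overlay(im,f,x0,y0,x1,y1,k,angs=((0,(0,0,255)),(.6,(0,255,0)))):
    c=cv2.resize(im[y0:y1,x0:x1],None,fx=k,fy=k,interpolation=cv2.INTER_CUBIC)[:,:,::-1].copy()
    for n in("front","back","left","right"):
        for a,col in angs: cv2.polylines(c,[((f(sec(n,a))-[x0,y0]+.5)*k).astype(np.int32)],False,col,1)
    return c
E
python3 - <<'E'
from h import *
s=get_state();im=get_image("wrist")
cv2.imwrite("pics/w3.png",overlay(im,lambda P:projw(P,s["eef_pos"],s["tool_rot"]),118,28,384,222,3))
E
```

```text
(no output)
```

View pics/w3.png

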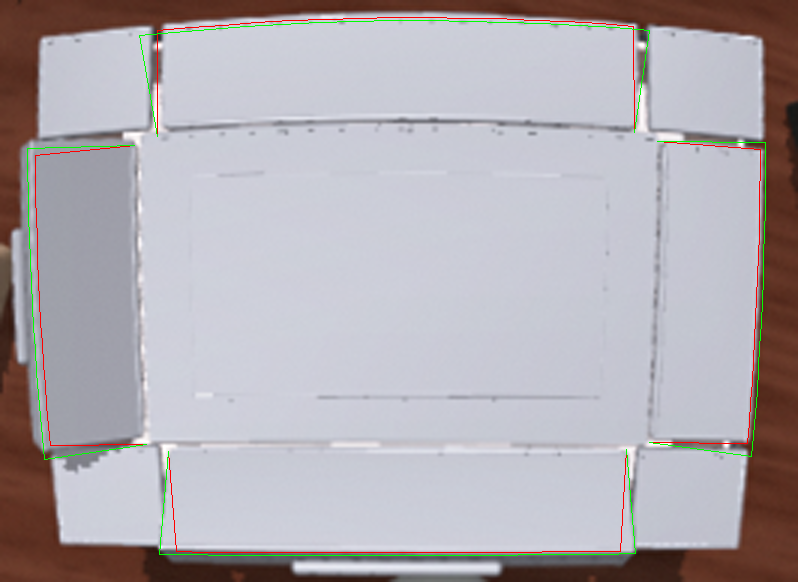

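The left (+y) section matches the raised outline and casts a shadow at (80,465). The front matches too: a dark strip at (400,553), and its ends line up with the raised outline. The back and right fit the shut outline. I'll press the front first.

Emit:
send_rows:
  targets:
    - {"dx": -0.002,"dy": -0.004,"dz": 0.025,"ax": 0,"ay": 0,"az": 0}
    - {"dx": -0.002,"dy": -0.004,"dz": 0.05,"ax": 0,"ay": 0,"az": 0}
    - {"dx": -0.002,"dy": -0.004,"dz": 0.06,"ax": 0,"ay": 0,"az": 0}
    - {"dx": -0.002,"dy": -0.004,"dz": 0.065,"ax": 0,"ay": 0,"az": 0}
    - {"dx": -0.002,"dy": -0.004,"dz": 0.068,"ax": 0,"ay": 0,"az": 0}
    - {"dx": -0.002,"dy": -0.004,"dz": 0.07,"ax": 0,"ay": 0,"az": 0}
    - {"dx": -0.002,"dy": -0.004,"dz": 0.07,"ax": 0,"ay": 0,"az": 0}
    - {"dx": -0.002,"dy": -0.004,"dz": 0.07,"ax": 0,"ay": 0,"az": 0}
    - {"dx": -0.002,"dy": -0.004,"dz": 0.07,"ax": 0,"ay": 0,"az": 0}
    - {"dx": -0.002,"dy": -0.004,"dz": 0.07,"ax": 0,"ay": 0,"az": 0}

```text
t: 4.8
eef_pos: [0.5133, 0.0194, 0.0715]
tool_rot: [-3.126, -0.312, -0.002]
wrist_force: [0.8, -0.2, 0.5]
grip_width: 0.0003
```

Emit:
send_rows:
  targets:
    - {"dx": 0,"dy": 0,"dz": 0.002,"ax": 0,"ay": 0,"az": 0}
    - {"dx": 0,"dy": 0,"dz": 0.004,"ax": 0,"ay": 0,"az": 0}
    - {"dx": 0,"dy": 0,"dz": 0.006,"ax": 0,"ay": 0,"az": 0}
    - {"dx": 0,"dy": 0,"dz": 0.008,"ax": 0,"ay": 0,"az": 0}
    - {"dx": 0,"dy": 0,"dz": 0.009,"ax": 0,"ay": 0,"az": 0}
    - {"dx": 0,"dy": 0,"dz": 0.01,"ax": 0,"ay": 0,"az": 0}
    - {"dx": 0,"dy": 0,"dz": 0.01,"ax": 0,"ay": 0,"az": 0}
    - {"dx": 0,"dy": 0,"dz": 0.01,"ax": 0,"ay": 0,"az": 0}
    - {"dx": 0,"dy": 0,"dz": 0.01,"ax": 0,"ay": 0,"az": 0}
    - {"dx": 0,"dy": 0,"dz": 0.01,"ax": 0,"ay": 0,"az": 0}

```text
t: 6.05
eef_pos: [0.5127, 0.0195, 0.062]
tool_rot: [3.126, 0.312, -0.001]
wrist_force: [-1.8, -0.0, 5.8]
grip_width: 0.0003
```

Emit:
send_rows:
  targets:
    - {"dx": 0,"dy": 0,"dz": -0.02,"ax": 0,"ay": 0,"az": 0}
    - {"dx": 0,"dy": 0,"dz": -0.04,"ax": 0,"ay": 0,"az": 0}
    - {"dx": 0.02,"dy": -0.03,"dz": -0.05,"ax": 0,"ay": 0,"az": 0}
    - {"dx": 0.04,"dy": -0.06,"dz": -0.05,"ax": 0,"ay": 0,"az": 0}
    - {"dx": 0.058,"dy": -0.083,"dz": -0.045,"ax": 0,"ay": 0,"az": 0}
    - {"dx": 0.058,"dy": -0.083,"dz": -0.03,"ax": 0,"ay": 0,"az": 0}
    - {"dx": 0.058,"dy": -0.083,"dz": -0.02,"ax": 0,"ay": 0,"az": 0}
    - {"dx": 0.058,"dy": -0.083,"dz": -0.014,"ax": 0,"ay": 0,"az": 0}
    - {"dx": 0.058,"dy": -0.083,"dz": -0.012,"ax": 0,"ay": 0,"az": 0}
    - {"dx": 0.058,"dy": -0.083,"dz": -0.011,"ax": 0,"ay": 0,"az": 0}

```text
t: 7.3
eef_pos: [0.5528, 0.1112, 0.0722]
tool_rot: [3.125, 0.31, -0.002]
wrist_force: [-1.8, -1.5, 3.3]
grip_width: -0.0
```

Emit:
send_rows:
  targets:
    - {"dx": 0,"dy": 0,"dz": 0.002,"ax": 0,"ay": 0,"az": 0}
    - {"dx": 0,"dy": 0,"dz": 0.004,"ax": 0,"ay": 0,"az": 0}
    - {"dx": 0,"dy": 0,"dz": 0.006,"ax": 0,"ay": 0,"az": 0}
    - {"dx": 0,"dy": 0,"dz": 0.008,"ax": 0,"ay": 0,"az": 0}
    - {"dx": 0,"dy": 0,"dz": 0.01,"ax": 0,"ay": 0,"az": 0}
    - {"dx": 0,"dy": 0,"dz": 0.011,"ax": 0,"ay": 0,"az": 0}
    - {"dx": 0,"dy": 0,"dz": 0.011,"ax": 0,"ay": 0,"az": 0}
    - {"dx": 0,"dy": 0,"dz": 0.011,"ax": 0,"ay": 0,"az": 0}
    - {"dx": 0,"dy": 0,"dz": 0.011,"ax": 0,"ay": 0,"az": 0}
    - {"dx": 0,"dy": 0,"dz": 0.011,"ax": 0,"ay": 0,"az": 0}

```text
t: 8.55
eef_pos: [0.5534, 0.1124, 0.0621]
tool_rot: [3.126, 0.312, 0.0]
wrist_force: [-2.0, -0.1, 4.8]
grip_width: 0.0
```

Emit:
send_rows:
  targets:
    - {"dx": 0,"dy": 0,"dz": -0.02,"ax": 0,"ay": 0,"az": 0}
    - {"dx": 0,"dy": 0,"dz": -0.04,"ax": 0,"ay": 0,"az": 0}
    - {"dx": -0.04,"dy": 0.02,"dz": -0.08,"ax": 0,"ay": 0,"az": 0}
    - {"dx": -0.08,"dy": 0.05,"dz": -0.1,"ax": 0,"ay": 0,"az": 0}
    - {"dx": -0.1,"dy": 0.08,"dz": -0.12,"ax": 0,"ay": 0,"az": 0}
    - {"dx": -0.1,"dy": 0.083,"dz": -0.12,"ax": 0,"ay": 0,"az": 0}
    - {"dx": -0.1,"dy": 0.083,"dz": -0.12,"ax": 0,"ay": 0,"az": 0}
    - {"dx": -0.1,"dy": 0.083,"dz": -0.12,"ax": 0,"ay": 0,"az": 0}
    - {"dx": -0.1,"dy": 0.083,"dz": -0.12,"ax": 0,"ay": 0,"az": 0}
    - {"dx": -0.1,"dy": 0.083,"dz": -0.12,"ax": 0,"ay": 0,"az": 0}

```text
t: 9.8
eef_pos: [0.4716, 0.012, 0.1808]
tool_rot: [-3.125, -0.314, 0.001]
wrist_force: [0.0, -0.3, 0.8]
grip_width: 0.0001
```

```bash
python3 - <<'E'
from h import *
s=get_state();im=get_image("wrist");t=get_image("top")
a=overlay(im,lambda P:projw(P,s["eef_pos"],s["tool_rot"]),98,0,414,240,2.5,((0,(0,0,255)),))
cv2.imwrite("pics/w4.png",a)
cv2.imwrite("pics/t4.png",overlay(t,lambda P:proj("top",P),195,150,320,240,6.4,()))
shift()
E
```

```text
9.9 [0.47165238 0.01162677 0.18100296] tool x,y [ 0.98   0.198 -0.   ] [ 0.198 -0.98  -0.   ]
```

View pics/w4.png

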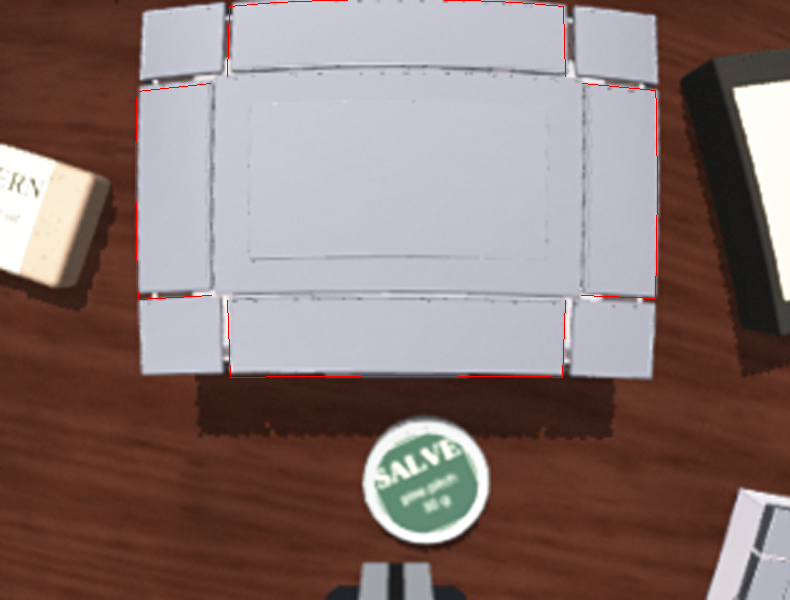

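View pics/t4.png

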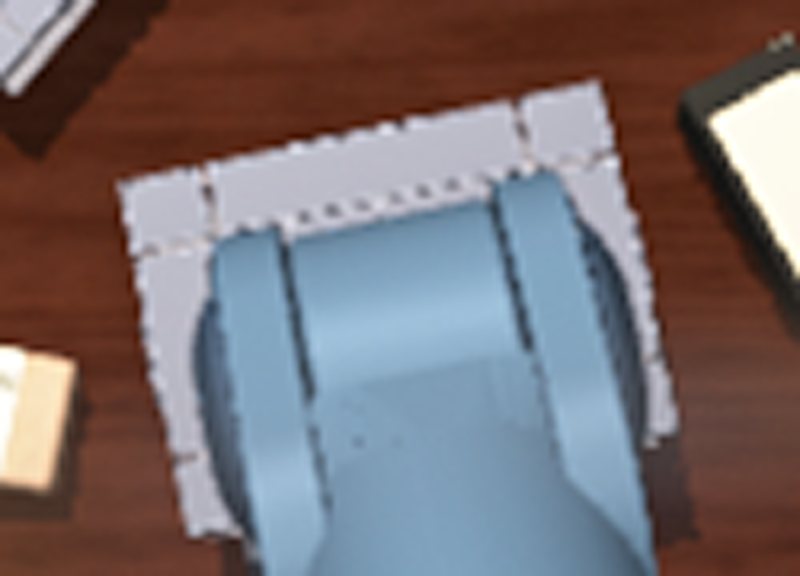

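All four sections now lie on the shut outlines, the gaps at their ends show, and the box outline hasn't moved. One side view before I hand in.

```bash
python3 - <<'E'
from h import *
t=get_image("scene")
cv2.imwrite("pics/s5.png",overlay(t,lambda P:proj("scene",P),200,165,320,255,6.6,()))
E
```

```text
(no output)
```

View pics/s5.png

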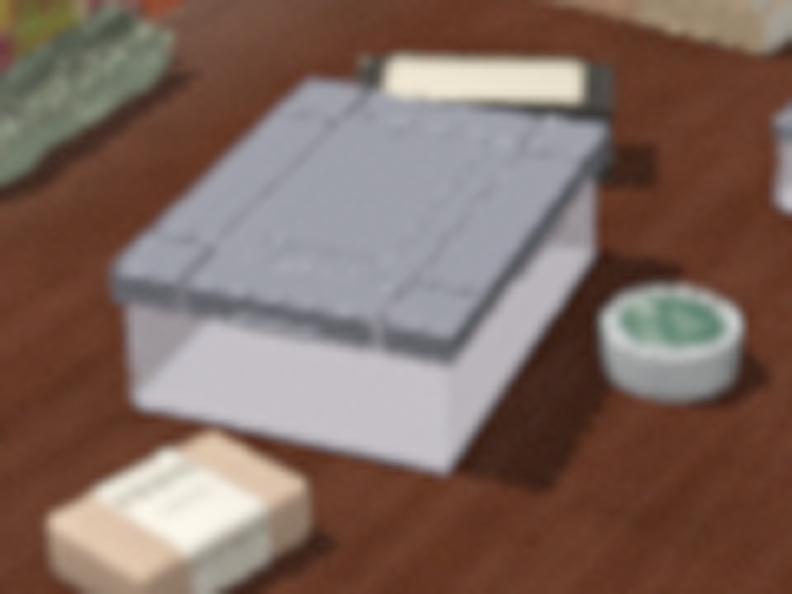

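The side view shows a flat lid with nothing standing up, including the near edge at (280,315) and the right-hand edge at (530,250). The arm is clear.

```bash
python3 -c "
from cell import *
print(get_state()['wrist_force'],sign_off())"
```

```text
the job is handed in; nothing more can be done
[ 0.04662754 -0.23507173  1.11292786] None
```

I pressed down the front (-x) and left (+y) rim sections of the 138 x 188 mm box with closed fingertips and handed the job in at about 10 s. In the last wrist and side pictures, all four sections lie flush.

- **Forces:** each press ended at about z = 0.062 m with 5–6 N. The front showed almost no force at 0.0715 m. It had either clicked shut by then or was hardly standing; the pictures beforehand suggested it was up. The left pushed back with about 3 N on the way down.
- **Back and right:** I did not press these, because they matched the shut outlines before and after.
- **Box and bystanders:** the box still fits its starting outline. The soap, balm tin and match box look undisturbed in the pictures, but I did not measure them again. The arm ended clear, touching nothing.
- **Problems on the way:** my first move calls were refused for missing keys. The last top picture was largely blocked by the arm, so the final check rests on the wrist and side views.

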